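# Make up the moisture kit and the grading kit

## Robot

A 6-joint arm with a two-finger parallel gripper is mounted at the origin on a cart in front of the work surface, level with it; the furniture and walls round the work are solid. World frame = base frame: x ahead of the robot, y to its left, z up, the work surface at z = 0. Lengths are in m, angles in rad, forces in N, time in s.
With the tool pointing down it reaches from about 0.425 to 0.95 m from the base axis. Payload 3.5 kg.
Tool frame: the origin (TCP) lies between the finger pads; the fingertips stand 19 mm ahead of it and the grasp point (between the pads) is the TCP (ctrl.nose_length is the distance from the TCP to the fingertips, in m); z points along the fingers, y is the line along which they close (so a half turn about z gives the same grasp; the last joint's range is limited). The gripper opens to 85 mm and grips with 20 to 120 N. Pads are 22 mm wide; open, the fingers measure 114 mm over their backs; the gripper's body (76 mm by 85 mm) begins 54 mm behind the grasp point. The pads swing forward as they close: fully open they stand 13 mm farther back than shut.
Start: joints at [-1.41, 0.286, 1.577, -0, 1.279, -0.15], TCP at [0.206, -0.643, 0.25] pointing down, gripper open.
Joint ranges: [-2.77, 2.77], [-0.9, 2.22], [0.21, 2.48], [-1.53, 4.67], [0.24, 2.81], [-2.84, 2.84]. Speed limits (rad/s): [2.79, 2.79, 3.14, 3.14, 3.14, 3.14].

## Interface

Orientations are given as a unit quaternion [x, y, z, w].
In Python, from plant import ctrl gives the robot as it stands.
- The arm moves only by the tool apply_moves, never from a script. Its argument "series" is a list of rows, each a list of 6 numbers: the shift along the world's x, y, z scaled (see below), then the turn, a rotation vector about the world's x, y, z scaled (see below). A call has 1 to 20 rows; each row is the pose to reach, as a shift and turn from the pose commanded when the call began; what a row does not reach only later rows make up. The controller multiplies each number of a shift by 0.8 m and each number of a turn by 45 degrees. A row lasts 1/8 s, in which the tool goes at most 62.5 mm and 10.7 degrees, less where a joint would pass 70% of its speed; a pose out of reach is approached as far as the arm can. A call with a number of a shift or a turn outside -1 to 1 is refused whole. A call with a gripper value outside its range is refused whole. "jaw" is the opening, from 0 (shut) to 1 (fully open), set as the call begins (left out, the last holds). The fingers move at their own pace and stop on an object; "squeeze" is the grip in N (left out, the last holds). Time passes only in rows, so rows that repeat a pose let the fingers close. It gives the time, the measured TCP pose, the force, the opening and the grip force at its end, in the units of the state.
- ctrl.get_state(): the state, without advancing time (a new reading comes with each control period).
- ctrl.read_camera(name): name is "side" or "top"; returns the picture (384x512x3 uint8, red, green, blue); there is no depth.
- ctrl.get_calibration(name): a dict with "fx", "fy", "cx", "cy" (pixels), "xyz" and "orientation" of the camera in the world. Camera axes: x right, y up, looking along -z (the intrinsics and any distortion apply to the point x, -y, -z); pixel columns grow to the right and rows downward; lengths in m; the calibration is good to about 2 mm. A picture is of the moment at which its call begins. get_calibration takes no time and is no camera call.
- ctrl.sign_off(): hands the job in; it is judged then, once.
Trained networks look in the newest picture that a camera, given by its name, has taken for a name from the list of things; names that differ only in an ending like _2 or _b are one class to them, and where a whole thing is asked for, a point or a joint stands for the part that bears it (a point fixed in the world has none). Each returns a list of dicts, best first, with "p" (0 to 1); they miss things now and then, are a little off and sometimes report something else, mostly with a low value. They report only what shows in the picture. A call takes as long as a camera call. They do not tell look-alikes from the thing itself.
- ctrl.boxes_of(thing, camera): "xy" ([column, row] as shares, 0 to 1, of the picture: columns of its width, rows of its height, amid what is visible of it).
- ctrl.silhouettes(thing, camera): "pixels" (384x512 bool, what is visible of it) and "xy" ([column, row] as shares, 0 to 1, of the picture: columns of its width, rows of its height, amid what is visible of it).
The state is a dict: "time": time; "qpos": joint angles; "dq": joint speeds; "joint_efforts": joint torques, N m; "eef_pos": TCP position; "tcp_rot": TCP orientation; "contact_force": force on the tool from outside, world axes, zero at the start; "wrist_torque": the same for the moment, N m; "opening": opening from 0.0 (shut) to 1.0 (fully open); "finger_force": force on a finger pad.
Only numpy, scipy, OpenCV 4.12 (cv2) and the standard library are available. Lean on these libraries where they do the work, as an engineer would, in place of code of your own. Each camera call takes 0.05 s, during which the arm holds its last target. There are 200 camera calls.

## Task

Make up the two test kits from the stock in the middle of the bench: the blue tray (moisture test) gets the blue-capped vial and the lidded aluminium dish, the yellow tray (grain grading) gets the red-capped vial, the tally counter and the hand lens. Put each thing right down into its own cut-out in the foam, the vials upright and the rest flat, with the counter and the lens lying along their cut-outs. Leave the white-capped vial and the clear dish of kernels of that stock where they stand.

Things in the scene. Friction and masses are not known exactly. Their poses are not given: they have to be found in the camera images.
- kit_blue: moisture kit tray, fixed, 106 (x) by 176 (y) by 12 mm high: blue rim flush with dark grey foam; cut-outs 8 mm deep show a blue floor 4 mm above the bench. Origin: centre of its underside, z up. Cut-out centres in its frame (x, y): vial (0, -50) mm, 47 mm across; lidded dish (0, +34) mm, 76 mm across.
- kit_yellow: grading kit tray like the blue one, 206 x 182 x 12 mm, yellow rim and floor. Cut-outs (x, y in mm): vial at (-44, -52), 47 across; counter at (-44, +33), 66 (x) by 94 (y), thumb notch 100 by 40, counter's x along tray y, either way; lens at (+55, 0), keyhole 124 long on y, round end (60 wide) at +y, slot 28 wide at -y, thumb notch 80 by 36 at (+55, -6). Lens y along tray +y.
- vial_blue_mid (a point): screw-cap sample vial, 33 x 33 x 78 mm: glass body 33 mm across up to 64 mm, then a blue cap 28 mm across up to 78 mm; it stands upright in the middle of the bench (small look-alikes by the back wall are out of reach and not meant). Straw-coloured paddy inside. Goes into the blue tray. This point is on its axis, half-way up (39 mm above its foot), z up.
- vial_red_mid (a point): screw-cap sample vial, 33 x 33 x 78 mm: glass body 33 mm across up to 64 mm, then a red cap 28 mm across up to 78 mm; it stands upright in the middle of the bench (small look-alikes by the back wall are out of reach and not meant). White rice inside. Goes into the yellow tray. This point is on its axis, half-way up (39 mm above its foot), z up.
- vial_white_mid (a point): screw-cap sample vial, 33 x 33 x 78 mm: glass body 33 mm across up to 64 mm, then a white cap 28 mm across up to 78 mm; it stands upright in the middle of the bench (small look-alikes by the back wall are out of reach and not meant). White rice inside. Not wanted in either kit: stays where it stands. This point is on its axis, half-way up (39 mm above its foot), z up.
- dish_lidded_mid (a point): round aluminium moisture dish closed with a slip lid, dull silver, 61 mm across over the lid's bead (56 mm at the wall where the fingers close), 25 mm high, lying flat. Goes into the blue tray. This point is on its axis, 12.5 mm above its underside, z up.
- dish_clear_mid (a point): clear shallow open dish with a few straw-coloured kernels, 68 mm across, 14 mm high, lying flat. Not wanted in either kit: stays where it stands. This point is on its axis, 7 mm above its underside.
- counter_mid (a point): white hand tally counter on its back: round body 45 mm across and 19 mm high (rounded off above 12 mm: hold it low) with a black lever knob at its +x side and a finger ring at its -x side, 80 mm long in all (along x), 52 mm wide. Goes into the yellow tray. This point is on the middle of the round body, 9.5 mm above its underside, z up.
- lens_mid (a point): hand lens lying flat, 108 mm long along its y, 9 mm thick: lens ring 45 mm across, its centre 31.5 mm from this point toward +y, and a flat black handle 12 mm wide from +9 to -54 mm on y. Goes into the yellow tray. This point is half-way along the length (on the handle, near the ring), 4.5 mm above its underside, z up.
There are look-alikes about, which are no part of the job. Leave any pink look-alike of the part that bears vial_red_mid alone.

How it is judged:
At the end, for the whole second after the job is handed in: Blue vial and lidded dish in the blue tray; red vial, counter and lens in the yellow: released, at rest, on the floor of their cut-outs (3 mm, 0.1 rad), within 11 mm of its centre on each tray axis (lens 12, counter's body 16); counter and lens along their cut-outs (0.3 rad) (x of vial_blue_mid in the frame of kit_blue between -0.011 and 0.011 m and y of vial_blue_mid in the frame of kit_blue between -0.061 and -0.039 m and z of vial_blue_mid in the frame of kit_blue between 0.04 and 0.046 m and angle between each of vial_blue_mid, dish_lidded_mid, vial_red_mid, counter_mid, lens_mid's own z axis and vertical below 0.1 rad and linear speed of each of vial_blue, dish_lidded, vial_red, counter, lens below 0.02 m/s and x of dish_lidded_mid in the frame of kit_blue between -0.011 and 0.011 m and y of dish_lidded_mid in the frame of kit_blue between 0.023 and 0.045 m and z of dish_lidded_mid in the frame of kit_blue between 0.0135 and 0.0195 m and x of vial_red_mid in the frame of kit_yellow between -0.055 and -0.033 m and y of vial_red_mid in the frame of kit_yellow between -0.063 and -0.041 m and z of vial_red_mid in the frame of kit_yellow between 0.04 and 0.046 m and x of counter_mid in the frame of kit_yellow between -0.06 and -0.028 m and y of counter_mid in the frame of kit_yellow between 0.017 and 0.049 m and z of counter_mid in the frame of kit_yellow between 0.0105 and 0.0165 m and angle between the x axis of counter_mid and the y axis of kit_yellow, either way round below 0.3 rad and x of lens_mid in the frame of kit_yellow between 0.043 and 0.067 m and y of lens_mid in the frame of kit_yellow between -0.012 and 0.012 m and z of lens_mid in the frame of kit_yellow between 0.0055 and 0.0115 m and angle between the y axis of lens_mid and the y axis of kit_yellow, either way round below 0.3 rad); the robot touches nothing.
It fails at once if the white-capped vial is moved by more than 25 mm or knocked over (distance of vial_white_mid from where it was at the start of the episode above 0.025 m).
It fails at once if the clear dish of kernels is moved by more than 25 mm (distance of dish_clear_mid from where it was at the start of the episode above 0.025 m).
It also fails if it takes over 115 s, if anything falls off the work surface, if the arm or the gripper's body presses on something with over 40 N, if the wrist force passes 120 N, or if a joint passes its speed limit or range.

## Working session

There is one attempt and no reset: what is moved stays moved. The work goes in short steps, Python scripts to look and compute and a tool call to move; the robot and the scene stay as the last step left them, time stands still between calls to the robot, and variables do not carry over. Pictures are saved under pics/ and viewed, at most 14 in all, crops included, and the job is handed in when it is done.

Besides the shell and the picture viewer there is one more tool, called after "Emit:" in YAML: its name, and indented under it one key for each argument. apply_moves: Moves the arm, as the interface text tells. Shifts and turns lie within -1 to 1; 1 stands for 0.8 m of shift or 45 degrees of turn. Its arguments: {"type":"object","properties":{"series":{"type":"array"},"jaw":{"type":"number"},"squeeze":{"type":"number"}},"required":["series"]}

```bash
ls; mkdir -p pics; python3 - <<'E'
from plant import ctrl
import cv2
for n in("top","side"):
    im=ctrl.read_camera(n); cv2.imwrite(f"pics/{n}0.png",cv2.resize(im[:,:,::-1],(800,600),interpolation=cv2.INTER_CUBIC)); print(n,ctrl.get_calibration(n))
print(ctrl.get_state(), ctrl.nose_length)
E
```

```text
pics
top {'fx': 484.69305499096316, 'fy': 484.69305499096316, 'cx': 256.0833776437302, 'cy': 192.45856222992262, 'xyz': array([ 0.37588255, -0.01721121,  1.15294188]), 'orientation': array([ 0.05461633, -0.04042408, -0.697037  ,  0.71380835])}
side {'fx': 371.5232823404871, 'fy': 371.5232823404871, 'cx': 253.19857277263242, 'cy': 192.99875170020962, 'xyz': array([ 0.38322983, -0.61871975,  0.62602442]), 'orientation': array([ 0.40333732, -0.03556571, -0.10787245,  0.90797446])}
{'time': 0.1, 'qpos': array([-1.41002462e+00,  2.87083313e-01,  1.57802363e+00, -7.89732477e-07,
        1.27860528e+00, -1.49976166e-01]), 'dq': array([ 0.00108328, -0.00331604, -0.00345728,  0.00046305,  0.00141834,
        0.000784  ]), 'joint_efforts': array([ 1.05369309e-03, -4.07293475e+01, -2.93699777e+01, -1.31518582e-04,
        3.35776727e-03,  9.78755594e-06]), 'eef_pos': array([ 0.2063493 , -0.64210639,  0.24908507]), 'tcp_rot': array([ 9.87953161e-01,  1.54749569e-01, -6.09846696e-06, -1.05977004e-03]), 'contact_force': array([-0.90209774, -0.433302  , -0.87092742]), 'wrist_torque': array([0.00271389, 0.03843719, 0.02040867]), 'finger_force': 0.0, 'opening': 1.0015307340110189} 0.019
```

View pics/top0.png

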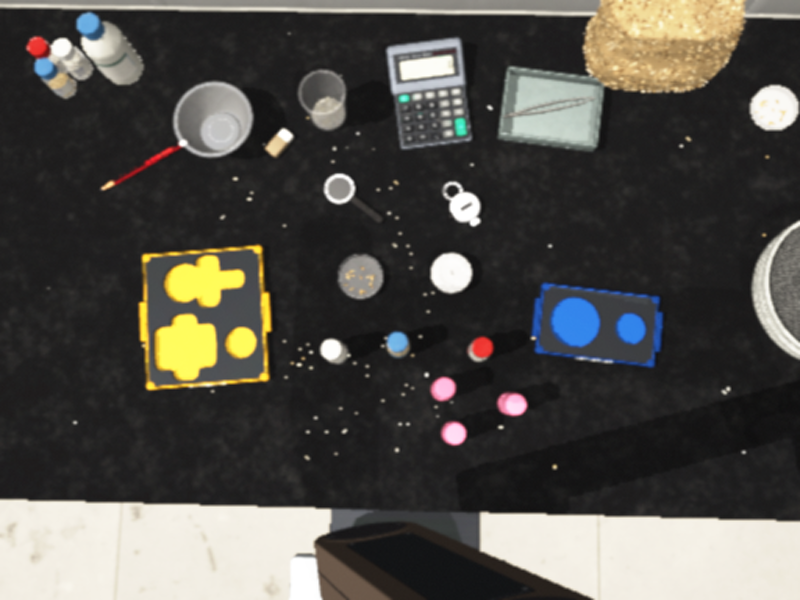

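View pics/side0.png

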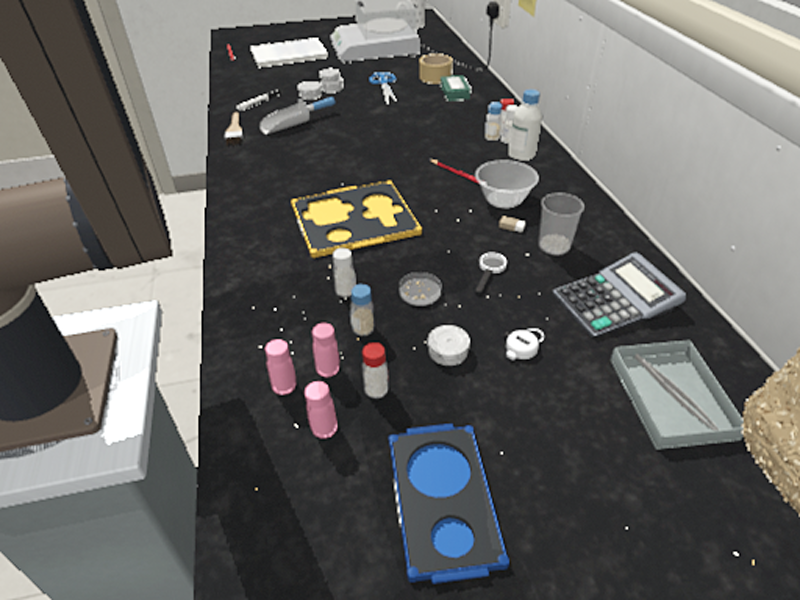

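The top picture (800x600) shows the yellow tray around (205,318), the blue tray around (598,325), the caps white (334,350), blue (398,343) and red (482,348), the lidded dish (451,273), clear dish (360,276), counter (464,206), and lens (340,188) with its handle to (380,218). Three pink look-alikes stand below the red vial. Both trays look nearly axis-aligned, with +x up in the image and +y left.

```bash
cat > h.py <<'E'
from plant import ctrl
import numpy as np, cv2
from scipy.spatial.transform import Rotation as R
def ray(cam,px):
    c=ctrl.get_calibration(cam); d=np.array([(px[0]-c['cx'])/c['fx'],-(px[1]-c['cy'])/c['fy'],-1.])
    return np.array(c['xyz']),R.from_quat(c['orientation']).apply(d)
def at(cam,px,z):
    o,d=ray(cam,px); return (o+d*(z-o[2])/d[2])[:2]
def blobs(mask,amin=20):
    n,l,s,c=cv2.connectedComponentsWithStats(mask.astype(np.uint8)); return [(c[i],s[i,4],l==i) for i in range(1,n) if s[i,4]>=amin]
def contour_at(cam,m,z):
    cs=cv2.findContours(m.astype(np.uint8),cv2.RETR_EXTERNAL,cv2.CHAIN_APPROX_NONE)[0]
    c=max(cs,key=len)[:,0,:]; return np.array([at(cam,p,z) for p in c])
E
python3 - <<'E'
from h import *
np.set_printoptions(precision=4,suppress=True)
zs=dict(vial_blue_mid=.039,vial_red_mid=.039,vial_white_mid=.039,dish_lidded_mid=.02,dish_clear_mid=.007,counter_mid=.0095,lens_mid=.005,kit_blue=.012,kit_yellow=.012)
for cam in("top","side"):
    ims=ctrl.read_camera(cam)
    print(cam)
    for t,z in zs.items():
        for r in ctrl.silhouettes(t,cam)[:7]:
            if r['p']<.3: continue
            xy=np.array(r['xy'])*[512,384]; m=r['pixels']
            w=contour_at(cam,m,z).astype(np.float32); rc=cv2.minAreaRect(w*1000)
            rgb=ims[m].mean(0)
            print(t,round(r['p'],2),xy,at(cam,xy,z),'rect',np.round(rc[0],1),np.round(rc[1],1),round(rc[2],1),rgb.astype(int))
im=cv2.cvtColor(ctrl.read_camera("top"),cv2.COLOR_RGB2HSV)
for nm,lo,hi in(("yel",(20,120,120),(35,255,255)),("blu",(100,120,80),(120,255,255)),("red",(0,170,80),(5,255,255)),("red2",(174,170,80),(180,255,255))):
    for c,a,m in blobs(cv2.inRange(im,lo,hi)>0): print(nm,c,a,at("top",c,.006),at("top",c,.075))
E
```

```text
top
vial_blue_mid 0.54 [256.9216 219.8016] [0.4629 0.0036] rect [462.4   8. ] [36.9 32.3] 1.4 [111 149 177]
vial_red_mid 0.72 [283.8016 248.6016] [ 0.3986 -0.0594] rect [400.  -59.8] [27.3 27.4] 1.1 [251 178 213]
vial_red_mid 0.54 [292.9152 276.288 ] [ 0.3368 -0.0811] rect [335.1 -75.6] [32.2 29.1] 65.0 [249 194 222]
vial_red_mid 0.52 [328.192  255.7056] [ 0.385  -0.1604] rect [ 379.8 -158.9] [31.5 38.7] 1.4 [238 167 196]
vial_red_mid 0.5 [307.6096 222.6048] [ 0.4592 -0.1129] rect [ 458.3 -112.7] [33.7 37.2] 27.8 [201  75  69]
vial_white_mid 0.75 [213.0944 226.9056] [0.4442 0.104 ] rect [449.1 101.9] [39.4 31.8] 65.2 [206 204 198]
dish_lidded_mid 0.97 [291.0208 173.4144] [ 0.5763 -0.0741] rect [574.3 -68.8] [57.2 59.3] 46.4 [245 243 241]
dish_clear_mid 0.79 [230.7072 174.6048] [0.5726 0.0698] rect [569.3  70.2] [68.2 64.9] 1.6 [151 144 135]
lens_mid 0.66 [222.0032 125.4144] [0.6941 0.0951] rect [692.5  79.6] [108.4  43.5] 65.1 [134 132 129]
kit_blue 0.59 [382.0032 205.9008] [ 0.5048 -0.2897] rect [ 500.5 -290.3] [191.8 109.3] 84.4 [ 55  85 131]
kit_yellow 0.96 [131.1744 200.6016] [0.
[... 1554 characters left out ...]
0.453  0.3339] [0.4484 0.3128]
yel [153.6972 218.8563] 327 [0.462  0.2499] [0.4568 0.2338]
blu [57.1256 16.3618] 199 [0.9694 0.5229] [0.9337 0.4904]
blu [28.3387 43.7339] 124 [0.8953 0.59  ] [0.864  0.5535]
blu [380.6724 205.7475] 693 [ 0.5057 -0.288 ] [ 0.4979 -0.2717]
blu [367.716  205.5893] 845 [ 0.5054 -0.2575] [ 0.4976 -0.243 ]
blu [403.3333 209.8394] 330 [ 0.4972 -0.3412] [ 0.4899 -0.3217]
blu [254.2605 217.4538] 119 [0.4709 0.0106] [0.4652 0.009 ]
red [24.1653 30.0826] 121 [0.9314 0.6038] [0.8979 0.5665]
red [105.3226  96.6452] 31 [0.7611 0.386 ] [0.7379 0.3617]
red [308.6643 221.3   ] 140 [ 0.4648 -0.1182] [ 0.4595 -0.1122]
red2 [ 93.1029 105.3971] 136 [0.7382 0.4147] [0.7164 0.3888]
```

```bash
python3 - <<'E'
from h import *
np.set_printoptions(precision=4,suppress=True)
rgb=ctrl.read_camera("top"); g=cv2.cvtColor(rgb,cv2.COLOR_RGB2GRAY)
# counter: bright pixels near (297,131)
m=np.zeros_like(g); m[110:150,275:320]=(g>110)[110:150,275:320]
c,a,mm=max(blobs(m>0,5),key=lambda b:b[1])
d=cv2.distanceTransform(mm.astype(np.uint8),cv2.DIST_L2,5); _,r,_,p=cv2.minMaxLoc(cv2.morphologyEx(d,cv2.MORPH_CLOSE,np.ones((5,5))))
w=contour_at("top",mm,.008).astype(np.float32); print("counter",c,a,at("top",c,.01),"rect",cv2.minAreaRect(w*1000))
op=cv2.morphologyEx(mm.astype(np.uint8),cv2.MORPH_CLOSE,np.ones((3,3))); op=cv2.morphologyEx(op,cv2.MORPH_OPEN,cv2.getStructuringElement(2,(13,13)))
b=max(blobs(op>0),key=lambda b:b[1]); print("body",b[0],b[1],at("top",b[0],.012), "ring-body dir", at("top",c,.01)-at("top",b[0],.01))
for cam in("top","side"):
    if cam=="side": ctrl.read_camera("side")
    s=ctrl.silhouettes("lens_mid",cam)[0]['pixels']
    w=contour_at(cam,s,.005).astype(np.float32)*1000
    u=w-w.mean(0); ax=np.linalg.svd(u)[2][0]; ax=ax if ax[1]>0 else -ax; t=u@ax
    ring=w[t>t.max()-35]; (cc,rr)=cv2.minEnclosingCircle(ring); hd=w[t<t.min()+30].mean(0)
    dv=np.array(cc)-hd; dv/=np.linalg.norm(dv); print(cam,"ring",cc,rr,"handle",hd,"ang",np.degrees(np.arctan2(dv[1],dv[0])),"mid",np.array(cc)-31.5*dv)
crop=np.hstack([cv2.resize(rgb[100:160,265:345],(400,300),interpolation=2),cv2.resize(rgb[100:160,195:275],(400,300),interpolation=2)])
cv2.imwrite("pics/c1.png",crop[:,:,::-1])
E
```

```text
counter [296.1559 130.8106] 417 [ 0.6829 -0.0854] rect ((686.272216796875, -85.30089569091797), (80.42057800292969, 46.911163330078125), 26.641813278198242)
body [297.3531 132.575 ] 320 [ 0.678  -0.0882] ring-body dir [0.0043 0.0029]
top ring (707.8600463867188, 112.02373504638672) 23.260597229003906 handle [664.3503  51.0762] ang 54.47736373471051 mid [689.5578  86.3863]
side ring (710.1198120117188, 112.37468719482422) 22.611095428466797 handle [663.6389  50.3774] ang 53.14014349366457 mid [691.2242  87.1714]
```

View pics/c1.png

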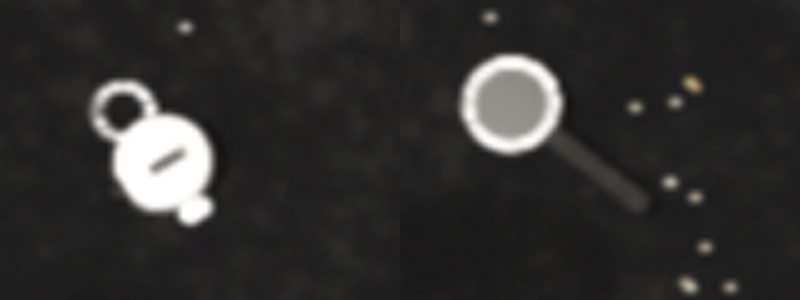

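Emit:
apply_moves:
  series:
    - [0.316,0.6625,-0.06,0,0,0]
    - [0.316,0.6625,-0.06,0,0,0]
    - [0.316,0.6625,-0.06,0,0,0]
    - [0.316,0.6625,-0.06,0,0,0]
    - [0.316,0.6625,-0.06,0,0,0]
    - [0.316,0.6625,-0.06,0,0,0]
    - [0.316,0.6625,-0.06,0,0,0]
    - [0.316,0.6625,-0.06,0,0,0]
    - [0.316,0.6625,-0.06,0,0,0]
    - [0.316,0.6625,-0.06,0,0,0]
    - [0.316,0.6625,-0.06,0,0,0]
    - [0.316,0.6625,-0.06,0,0,0]
    - [0.316,0.6625,-0.06,0,0,0]
    - [0.316,0.6625,-0.06,0,0,0]
  jaw: 0.7
  squeeze: 40

```text
time: 3.1
eef_pos: [0.459, -0.1136, 0.2024]
tcp_rot: [0.988, 0.154, 0.0, 0.0]
contact_force: [0.5, 0.1, 0.2]
opening: 0.7
finger_force: 0.0
```

The crop shows the counter's ring at (124,110), body at (164,163) and knob at (195,208), so its axis is at about 36°. The lens ring is at (511,104) with the handle to (640,200), at about 54°.

Emit:
apply_moves:
  series:
    - [0,0.002,-0.07,0,0,0]
    - [0,0.002,-0.14,0,0,0]
    - [0,0.002,-0.17,0,0,0]
    - [0,0.002,-0.19,0,0,0]
    - [0,0.002,-0.2,0,0,0]
    - [0,0.002,-0.2,0,0,0]
    - [0,0.002,-0.2,0,0,0]

```text
time: 3.98
eef_pos: [0.4602, -0.1115, 0.0435]
tcp_rot: [0.988, 0.155, 0.001, 0.001]
contact_force: [0.0, -0.3, 0.1]
opening: 0.697
finger_force: 0.0
```

Emit:
apply_moves:
  series:
    - [0,0,0,0,0,0]
    - [0,0,0,0,0,0]
    - [0,0,0,0,0,0]
    - [0,0,0,0,0,0]
    - [0,0,0,0,0,0]
    - [0,0,0,0,0,0]
    - [0,0,0.01,0,0,0]
    - [0,0,0.02,0,0,0]
    - [0,0,0.02,0,0,0]
  jaw: 0

```text
time: 5.1
eef_pos: [0.4597, -0.1112, 0.0591]
tcp_rot: [0.988, 0.155, 0.001, 0.0]
contact_force: [-0.4, -0.4, 0.5]
opening: 0.367
finger_force: 39.6
```

```bash
python3 - <<'E'
from h import *
im=ctrl.read_camera("side"); cv2.imwrite("pics/s2.png",cv2.resize(im[120:320,130:400],(800,592),interpolation=2)[:,:,::-1])
E
```

```text
(no output)
```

View pics/s2.png

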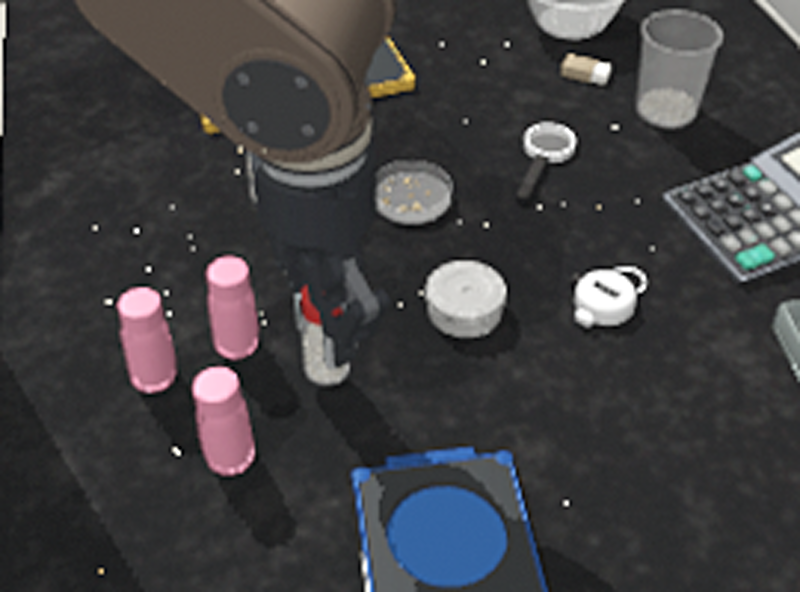

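The red vial is gripped just under its cap at (325,320) and lifted slightly. The pinks are untouched, so I'm carrying it to the yellow tray.

Emit:
apply_moves:
  series:
    - [0,0,0.07,0,0,0]
    - [0,0,0.13,0,0,0]
    - [0,0.04,0.14,0,0,0]
    - [0,0.11,0.14,0,0,0]
    - [0.002,0.18,0.14,0,0,0]
    - [0.002,0.25,0.14,0,0,0]
    - [0.004,0.32,0.14,0,0,0]
    - [0.004,0.39,0.14,0,0,0]
    - [0.004,0.43,0.14,0,0,0]
    - [0.004,0.449,0.14,0,0,0]
    - [0.004,0.449,0.14,0,0,0]
    - [0.004,0.449,0.09,0,0,0]
    - [0.004,0.449,0.04,0,0,0]
    - [0.004,0.449,0.03,0,0,0]
    - [0.004,0.449,0.03,0,0,0]
    - [0.004,0.449,0.03,0,0,0]

```text
time: 7.15
eef_pos: [0.464, 0.2482, 0.0843]
tcp_rot: [0.988, 0.154, 0.002, -0.0]
contact_force: [-0.1, -0.9, -0.1]
opening: 0.367
finger_force: 39.9
```

```bash
python3 - <<'E'
from h import *
a=ctrl.read_camera("side")[60:210,150:350]; b=ctrl.read_camera("top")[130:280,60:260]
cv2.imwrite("pics/s3.png",np.hstack([cv2.resize(i,(400,300),interpolation=2) for i in(a,b)])[:,:,::-1])
E
```

```text
(no output)
```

View pics/s3.png

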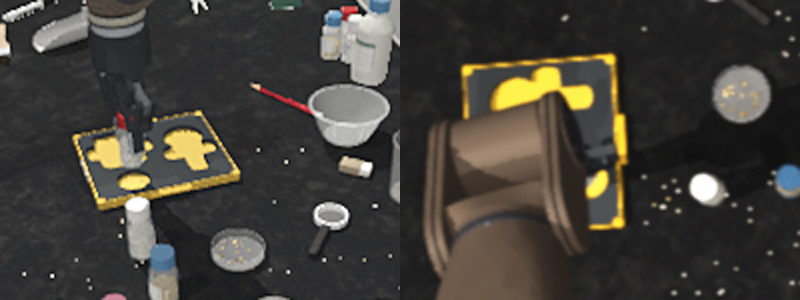

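The vial is upright above its cut-out, as expected for its height. Lowering and releasing it.

Emit:
apply_moves:
  series:
    - [-0.001,0,-0.015,0,0,0]
    - [-0.001,0,-0.03,0,0,0]
    - [-0.001,0,-0.038,0,0,0]
    - [-0.001,0,-0.044,0,0,0]
    - [-0.001,0,-0.044,0,0,0]
    - [-0.001,0,-0.044,0,0,0]

```text
time: 8.0
eef_pos: [0.4619, 0.2483, 0.0474]
tcp_rot: [0.988, 0.155, 0.0, -0.0]
contact_force: [-1.7, -0.7, 3.0]
opening: 0.362
finger_force: 40.2
```

Emit:
apply_moves:
  series:
    - [0,0,0,0,0,0]
    - [0,0,0,0,0,0]
    - [0,0,0,0,0,0]
    - [0,0,0.02,0,0,0]
    - [0,0,0.06,0,0,0]
    - [0,0,0.12,0,0,0]
    - [0,0,0.16,0,0,0]
    - [0,-0.06,0.16,0,0,0]
    - [0,-0.13,0.16,0,0,0]
    - [0,-0.2,0.16,0,0,0]
    - [0,-0.26,0.16,0,0,0]
    - [0.003,-0.298,0.16,0,0,0]
    - [0.003,-0.298,0.16,0,0,0]
    - [0.003,-0.298,0.1,0,0,0]
    - [0.003,-0.298,0.1,0,0,0]
  jaw: 0.6

```text
time: 9.88
eef_pos: [0.4611, 0.0111, 0.1243]
tcp_rot: [0.988, 0.155, -0.004, -0.002]
contact_force: [-0.1, 0.6, 0.5]
opening: 0.602
finger_force: 0.0
```

```bash
python3 - <<'E'
from h import *
a=ctrl.read_camera("side")[60:210,150:350]; b=ctrl.read_camera("top")[130:280,60:260]
cv2.imwrite("pics/s4.png",np.hstack([cv2.resize(i,(400,300),interpolation=2) for i in(a,b)])[:,:,::-1])
E
```

```text
(no output)
```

View pics/s4.png

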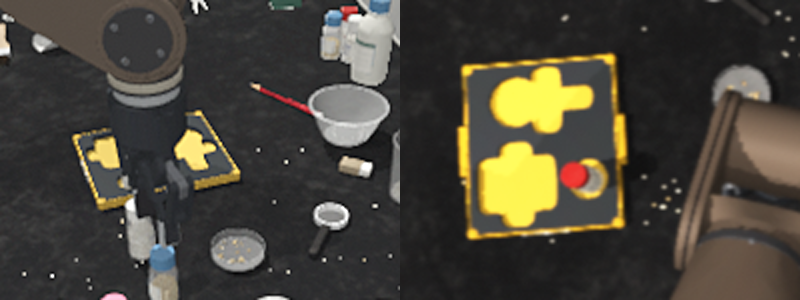

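The red vial stands upright inside its round cut-out. Now the blue vial.

Emit:
apply_moves:
  series:
    - [0.002,0,-0.03,0,0,0]
    - [0.002,0,-0.07,0,0,0]
    - [0.002,0,-0.095,0,0,0]
    - [0.002,0,-0.106,0,0,0]
    - [0.002,0,-0.106,0,0,0]
    - [0.002,0,-0.106,0,0,0]

```text
time: 10.72
eef_pos: [0.4668, 0.0097, 0.0437]
tcp_rot: [0.988, 0.155, 0.001, 0.0]
contact_force: [1.0, -0.1, 0.1]
opening: 0.595
finger_force: 0.0
```

Emit:
apply_moves:
  series:
    - [0,0,0,0,0,0]
    - [0,0,0,0,0,0]
    - [0,0,0,0,0,0]
    - [0,0,0,0,0,0]
    - [0,0,0,0,0,0]
    - [0,0,0.02,0,0,0]
    - [0,0,0.07,0,0,0]
    - [0,0,0.14,0,0,0]
    - [0,0,0.17,0,0,0]
    - [0,0,0.17,0,0,0]
  jaw: 0

```text
time: 11.98
eef_pos: [0.4671, 0.0094, 0.1813]
tcp_rot: [0.988, 0.155, 0.003, 0.001]
contact_force: [0.4, 0.0, -0.6]
opening: 0.368
finger_force: 39.8
```

Emit:
apply_moves:
  series:
    - [0,-0.05,0,0,0,0]
    - [0.01,-0.12,0,0,0,0]
    - [0.02,-0.19,0,0,0,0]
    - [0.025,-0.26,0,0,0,0]
    - [0.03,-0.33,0,0,0,0]
    - [0.038,-0.39,0,0,0,0]
    - [0.038,-0.425,0,0,0,0]
    - [0.038,-0.437,0,0,0,0]
    - [0.038,-0.437,-0.03,0,0,0]
    - [0.038,-0.437,-0.08,0,0,0]
    - [0.038,-0.437,-0.12,0,0,0]
    - [0.038,-0.437,-0.14,0,0,0]
    - [0.038,-0.437,-0.152,0,0,0]
    - [0.038,-0.437,-0.158,0,0,0]
    - [0.038,-0.437,-0.164,0,0,0]
    - [0.038,-0.437,-0.164,0,0,0]
    - [0.038,-0.437,-0.164,0,0,0]

```text
time: 14.1
eef_pos: [0.4963, -0.3401, 0.0477]
tcp_rot: [0.988, 0.155, 0.0, 0.0]
contact_force: [-0.5, 0.0, -0.6]
opening: 0.364
finger_force: 39.9
```

Emit:
apply_moves:
  series:
    - [0,0,0,0,0,0]
    - [0,0,0,0,0,0]
    - [0,0,0,0,0,0]
    - [0,0,0.02,0,0,0]
    - [0,0,0.07,0,0,0]
    - [0,0,0.12,0,0,0]
    - [0,0,0.14,0,0,0]
    - [0.04,0.04,0.14,0,0,0.5]
    - [0.07,0.1,0.14,0,0,1]
    - [0.08,0.16,0.14,0,0,1]
    - [0.09,0.22,0.14,0,0,1]
    - [0.0975,0.28,0.14,0,0,1]
    - [0.0975,0.32,0.14,0,0,1]
    - [0.0975,0.339,0.14,0,0,1]
    - [0.0975,0.339,0.14,0,0,1]
  jaw: 0.6

```text
time: 15.98
eef_pos: [0.5738, -0.0682, 0.1588]
tcp_rot: [0.853, 0.522, -0.0, -0.0]
contact_force: [-0.4, -0.5, 1.0]
opening: 0.597
finger_force: 0.0
```

```bash
python3 - <<'E'
from h import *
a=ctrl.read_camera("side")[240:384,200:392]; b=ctrl.read_camera("top")[130:280,240:440]
cv2.imwrite("pics/s5.png",np.hstack([cv2.resize(i,(400,300),interpolation=2) for i in(a,b)])[:,:,::-1])
E
```

```text
(no output)
```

View pics/s5.png

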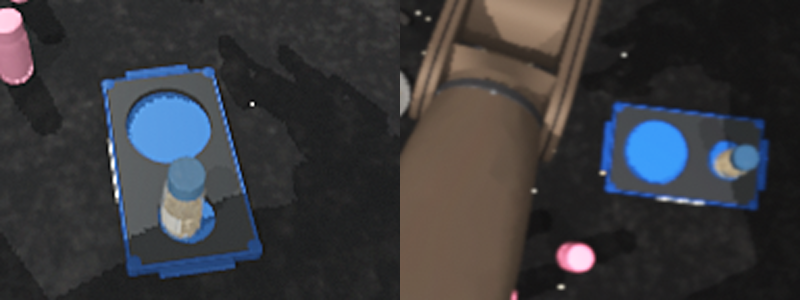

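The blue vial stands inside its cut-out at the lower right of the blue tray. I'll check its uprightness by numbers while the dish is fetched.

Emit:
apply_moves:
  series:
    - [0,0,-0.04,0,0,0]
    - [0,0,-0.1,0,0,0]
    - [0,0,-0.13,0,0,0]
    - [0,0,-0.15,0,0,0]
    - [0,0,-0.163,0,0,0]
    - [0,0,-0.171,0,0,0]
    - [0,0,-0.171,0,0,0]
    - [0,0,-0.171,0,0,0]
  jaw: 1

```text
time: 17.08
eef_pos: [0.5747, -0.0688, 0.0232]
tcp_rot: [0.853, 0.521, 0.001, 0.001]
contact_force: [-0.3, -0.0, 0.3]
opening: 1.0
finger_force: 0.0
```

Emit:
apply_moves:
  series:
    - [0,0,0,0,0,0]
    - [0,0,0,0,0,0]
    - [0,0,0,0,0,0]
    - [0,0,0,0,0,0]
    - [0,0,0,0,0,0]
    - [0,0,0.02,0,0,0]
    - [0,0,0.05,0,0,0]
    - [0,0,0.07,0,0,0]
    - [0,0,0.07,0,0,0]
  jaw: 0

```text
time: 18.2
eef_pos: [0.5752, -0.069, 0.0802]
tcp_rot: [0.854, 0.521, 0.001, 0.001]
contact_force: [0.8, 0.5, -0.4]
opening: 0.643
finger_force: 42.5
```

```bash
python3 - <<'E'
from h import *
np.set_printoptions(precision=4,suppress=True)
a=ctrl.read_camera("side"); b=ctrl.read_camera("top")
for cam,im in(("side",a),("top",b)):
    hs=cv2.cvtColor(im,cv2.COLOR_RGB2HSV)
    for nm in("vial_blue_mid","vial_red_mid"):
        for r in ctrl.silhouettes(nm,cam)[:5]:
            xy=np.array(r['xy'])*[512,384]; p=at(cam,xy,.043)
            if abs(p[1])>.2 and r['p']>.3: print(cam,nm,round(r['p'],2),p, cv2.minAreaRect((contour_at(cam,r['pixels'],.043)*1000).astype(np.float32)))
cv2.imwrite("pics/s6.png",np.hstack([cv2.resize(a[150:300,200:400],(400,300),interpolation=2),cv2.resize(a[270:384,230:344],(300,300),interpolation=2)])[:,:,::-1])
E
```

```text
side vial_blue_mid 0.6 [ 0.493  -0.3415] ((492.4166564941406, -338.48663330078125), (66.84012603759766, 34.26652145385742), 71.92496490478516)
side vial_red_mid 0.77 [0.4559 0.2632] ((461.9737243652344, 255.5232391357422), (137.26622009277344, 32.70600128173828), 86.0169448852539)
top vial_blue_mid 0.65 [ 0.5004 -0.343 ] ((493.24468994140625, -342.43194580078125), (32.151023864746094, 48.29570007324219), 1.3443375825881958)
top vial_blue_mid 0.61 [0.5053 0.3009] ((496.36920166015625, 295.62017822265625), (203.08316040039062, 192.25631713867188), 6.1107587814331055)
top vial_red_mid 0.75 [0.4616 0.2416] ((459.6451110839844, 247.13095092773438), (48.14750671386719, 30.60327911376953), 66.01094818115234)
```

View pics/s6.png

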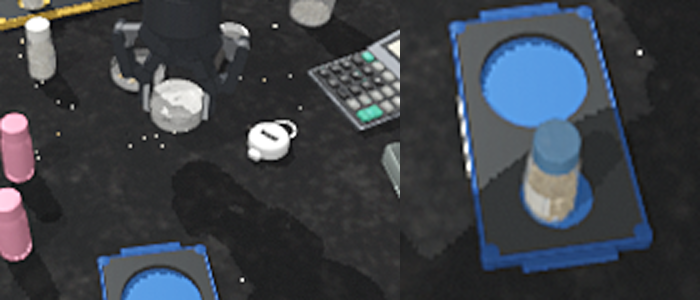

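The dish is held level at its wall (opening 55 mm), and the blue vial is upright within about 4 mm of its centre. Moving the dish to the blue tray.

Emit:
apply_moves:
  series:
    - [-0.02,-0.05,0.01,0,0,0]
    - [-0.04,-0.12,0.01,0,0,0]
    - [-0.07,-0.18,0.01,0,0,0]
    - [-0.0866,-0.22,0.01,0,0,0]
    - [-0.0866,-0.235,0,0,0,0]
    - [-0.0866,-0.235,-0.03,0,0,0]
    - [-0.0866,-0.235,-0.048,0,0,0]
    - [-0.0866,-0.235,-0.056,0,0,0]
    - [-0.0866,-0.235,-0.062,0,0,0]
    - [-0.0866,-0.235,-0.063,0,0,0]
    - [-0.0866,-0.235,-0.063,0,0,0]

```text
time: 19.88
eef_pos: [0.5052, -0.2568, 0.0285]
tcp_rot: [0.853, 0.521, 0.0, 0.001]
contact_force: [-0.5, 0.1, -0.1]
opening: 0.642
finger_force: 42.5
```

Emit:
apply_moves:
  series:
    - [0,0,0,0,0,0]
    - [0,0,0,0,0,0]
    - [0,0,0,0,0,0]
    - [0,0,0.02,0,0,0]
    - [0,0,0.06,0,0,0]
    - [0,0,0.115,0,0,0]
    - [0.04,0.04,0.115,0,0,-0.2]
    - [0.08,0.08,0.115,0,0,-0.4]
    - [0.13,0.13,0.115,0,0,-0.596]
    - [0.18,0.18,0.115,0,0,-0.596]
    - [0.21,0.21,0.115,0,0,-0.596]
    - [0.217,0.211,0.115,0,0,-0.596]
    - [0.217,0.211,0.115,0,0,-0.596]
  jaw: 0.85

```text
time: 21.5
eef_pos: [0.6784, -0.0883, 0.1205]
tcp_rot: [0.951, 0.309, 0.0, 0.0]
contact_force: [-0.2, 0.5, -0.6]
opening: 0.853
finger_force: 0.0
```

```bash
python3 - <<'E'
from h import *
np.set_printoptions(precision=4,suppress=True)
a=ctrl.read_camera("side"); b=ctrl.read_camera("top")
for r in ctrl.silhouettes("dish_lidded_mid","top")[:2]: print(r['p'],cv2.minAreaRect((contour_at("top",r['pixels'],.026)*1000).astype(np.float32)))
cv2.imwrite("pics/s7.png",np.hstack([cv2.resize(a[150:300,240:440],(400,300),interpolation=2),cv2.resize(a[250:384,220:354],(300,300),interpolation=2)])[:,:,::-1])
E
```

```text
0.7 ((504.4194641113281, -255.5678253173828), (60.689453125, 60.307342529296875), 64.06836700439453)
0.58 ((461.1673278808594, 251.64566040039062), (30.46595573425293, 42.64396286010742), 1.333463191986084)
```

View pics/s7.png

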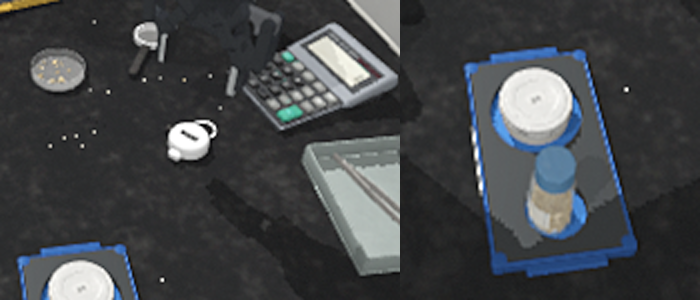

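The dish lies flat in its cut-out, within about 1 mm of centre. Now the counter.

Emit:
apply_moves:
  series:
    - [0,0,-0.04,0,0,0]
    - [0,0,-0.09,0,0,0]
    - [0,0,-0.11,0,0,0]
    - [0,0,-0.12,0,0,0]
    - [0,0,-0.126,0,0,0]
    - [0,0,-0.126,0,0,0]
    - [0,0,-0.126,0,0,0]
  jaw: 0.75

```text
time: 22.52
eef_pos: [0.6792, -0.088, 0.0204]
tcp_rot: [0.951, 0.309, 0.001, 0.001]
contact_force: [0.1, 0.4, -0.2]
opening: 0.741
finger_force: 0.0
```

Emit:
apply_moves:
  series:
    - [0,0,0,0,0,0]
    - [0,0,0,0,0,0]
    - [0,0,0,0,0,0]
    - [0,0,0,0,0,0]
    - [0,0,0,0,0,0]
    - [0,0,0,0,0,0]
  jaw: 0

```text
time: 23.28
eef_pos: [0.6792, -0.0879, 0.0204]
tcp_rot: [0.951, 0.309, 0.001, 0.0]
contact_force: [-0.9, 1.3, 5.2]
opening: 0.489
finger_force: 41.0
```

```bash
python3 - <<'E'
from h import *
a=ctrl.read_camera("side")
cv2.imwrite("pics/s8.png",cv2.resize(a[170:270,280:420],(700,500),interpolation=2)[:,:,::-1])
E
```

```text
(no output)
```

View pics/s8.png

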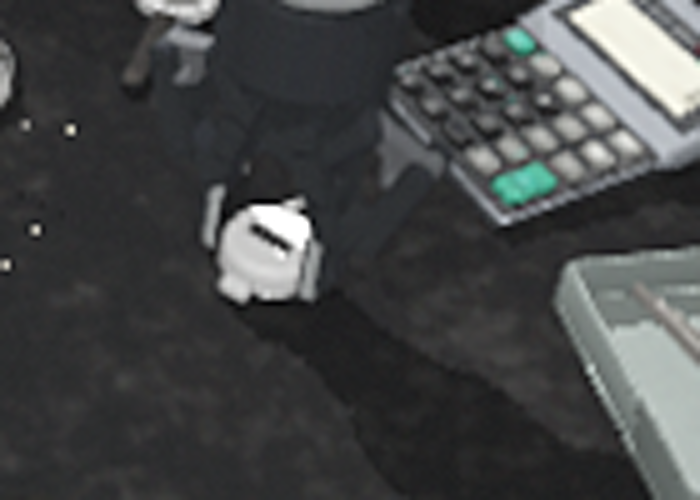

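The pads hold the counter on its body at (265,250). At 41.6 mm the opening is a little narrow for a 45 mm body, so I'll reopen and grip lower.

Emit:
apply_moves:
  series:
    - [0,0,0,0,0,0]
    - [0,0,0,0,0,0]
    - [0,0,-0.0025,0,0,0]
    - [0,0,-0.005,0,0,0]
    - [0,0,-0.005,0,0,0]
  jaw: 0.65

```text
time: 23.95
eef_pos: [0.6784, -0.0879, 0.015]
tcp_rot: [0.951, 0.309, -0.0, -0.0]
contact_force: [0.3, 0.6, 0.5]
opening: 0.651
finger_force: 0.5
```

Emit:
apply_moves:
  series:
    - [0,0,0,0,0,0]
    - [0,0,0,0,0,0]
    - [0,0,0,0,0,0]
    - [0,0,0,0,0,0]
    - [0,0,0,0,0,0]
  jaw: 0

```text
time: 24.58
eef_pos: [0.6798, -0.0881, 0.0174]
tcp_rot: [0.951, 0.309, 0.001, 0.001]
contact_force: [-0.1, 0.8, 6.7]
opening: 0.492
finger_force: 43.4
```

Emit:
apply_moves:
  series:
    - [0,0,0.02,0,0,0]
    - [0,0,0.07,0,0,0]
    - [0,0,0.14,0,0,0]
    - [-0.02,0.03,0.15,0,0,0.2]
    - [-0.05,0.09,0.15,0,0,0.4]
    - [-0.08,0.15,0.15,0,0,0.6]
    - [-0.11,0.21,0.15,0,0,0.8]
    - [-0.14,0.27,0.15,0,0,1]
    - [-0.17,0.33,0.15,0,0,1]
    - [-0.2,0.39,0.15,0,0,1]
    - [-0.24,0.45,0.15,0,0,1]
    - [-0.27,0.5,0.15,0,0,1]
    - [-0.281,0.5255,0.15,0,0,1]
    - [-0.281,0.5255,0.15,0,0,1]

```text
time: 26.32
eef_pos: [0.4526, 0.3337, 0.1354]
tcp_rot: [0.76, 0.65, 0.0, 0.0]
contact_force: [0.9, 0.5, -0.3]
opening: 0.49
finger_force: 40.7
```

Emit:
apply_moves:
  series:
    - [0,0,0,0,0,0.2]
    - [0,0,0,0,0,0.333]
    - [0,0,-0.05,0,0,0.333]
    - [0,0,-0.09,0,0,0.333]
    - [0,0,-0.09,0,0,0.333]
    - [0,0,-0.09,0,0,0.333]

```text
time: 27.08
eef_pos: [0.4547, 0.3324, 0.0644]
tcp_rot: [0.67, 0.743, 0.001, 0.0]
contact_force: [0.4, 0.6, 0.5]
opening: 0.492
finger_force: 40.8
```

```bash
python3 - <<'E'
from h import *
a=ctrl.read_camera("side")
cv2.imwrite("pics/s9.png",cv2.resize(a[70:190,170:300],(650,600),interpolation=2)[:,:,::-1])
E
```

```text
(no output)
```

View pics/s9.png

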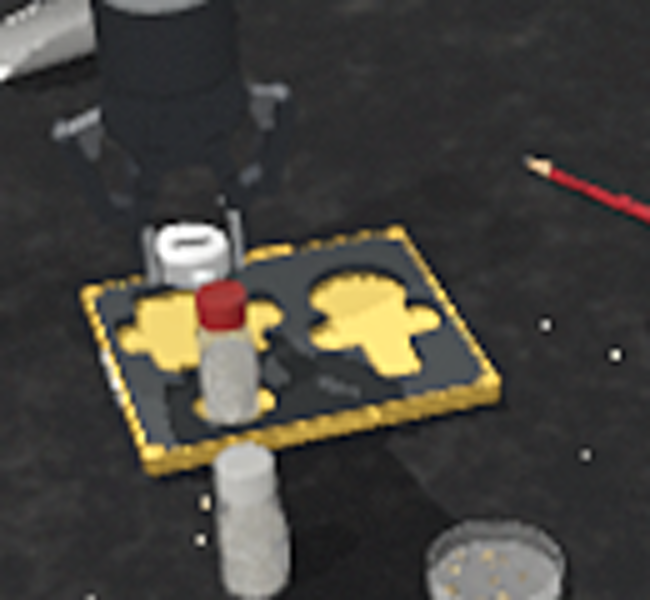

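The counter is held level and aligned above its cut-out at (190,255). Lowering it.

Emit:
apply_moves:
  series:
    - [-0.001,0,-0.02,0,0,0]
    - [-0.001,0,-0.035,0,0,0]
    - [-0.001,0,-0.043,0,0,0]
    - [-0.001,0,-0.048,0,0,0]
    - [-0.001,0,-0.052,0,0,0]
    - [-0.001,0,-0.052,0,0,0]

```text
time: 27.88
eef_pos: [0.4531, 0.3327, 0.0217]
tcp_rot: [0.669, 0.743, 0.0, 0.0]
contact_force: [-0.4, -0.2, -1.4]
opening: 0.489
finger_force: 40.8
```

Emit:
apply_moves:
  series:
    - [0,0,0,0,0,0]
    - [0,0,0,0,0,0]
    - [0,0,0,0,0,0]
    - [0,0,0.02,0,0,0]
    - [0,0,0.07,0,0,0]
    - [0,0,0.123,0,0,0]
    - [0.04,-0.04,0.123,0,0,-0.2]
    - [0.09,-0.09,0.123,0,0,-0.4]
    - [0.14,-0.14,0.123,0,0,-0.6]
    - [0.19,-0.19,0.123,0,0,-0.8]
    - [0.24,-0.24,0.123,0,0,-0.933]
    - [0.28,-0.29,0.123,0,0,-0.933]
    - [0.293,-0.313,0.123,0,0,-0.933]
    - [0.293,-0.313,0.123,0,0,-0.933]
    - [0.293,-0.313,0.123,0,0,-0.933]
  jaw: 0.65

```text
time: 29.75
eef_pos: [0.6861, 0.0836, 0.12]
tcp_rot: [0.891, 0.454, -0.0, -0.0]
contact_force: [-0.4, 0.0, 0.7]
opening: 0.652
finger_force: 0.0
```

```bash
python3 - <<'E'
from h import *
a=ctrl.read_camera("side");b=ctrl.read_camera("top")
cv2.imwrite("pics/s10.png",np.hstack([cv2.resize(a[80:170,180:290],(400,327),interpolation=2),cv2.resize(b[150:260,75:185],(327,327),interpolation=2)])[:,:,::-1])
E
```

```text
(no output)
```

View pics/s10.png

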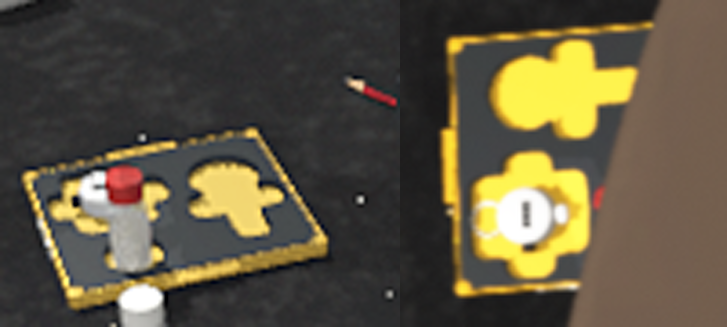

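The counter lies in its cut-out along tray y. Now the lens.

Emit:
apply_moves:
  series:
    - [0,0,-0.04,0,0,0]
    - [0,0,-0.085,0,0,0]
    - [0,0,-0.105,0,0,0]
    - [0,0,-0.116,0,0,0]
    - [0,0,-0.123,0,0,0]
    - [0,0,-0.123,0,0,0]
  jaw: 0.45

```text
time: 30.6
eef_pos: [0.6877, 0.0822, 0.0222]
tcp_rot: [0.891, 0.454, 0.0, 0.0]
contact_force: [1.2, -0.6, 0.8]
opening: 0.455
finger_force: 0.0
```

Emit:
apply_moves:
  series:
    - [0,0,0,0,0,0]
    - [0,0,0,0,0,0]
    - [0,0,0,0,0,0]
    - [0,0,0,0,0,0]
    - [0,0,0,0,0,0]
    - [0,0,0,0,0,0]
    - [0,0,0.02,0,0,0]
    - [0,0,0.07,0,0,0]
    - [0,0,0.07,0,0,0]
  jaw: 0

```text
time: 31.72
eef_pos: [0.6899, 0.0822, 0.0822]
tcp_rot: [0.891, 0.454, 0.004, 0.002]
contact_force: [0.3, 0.8, -0.8]
opening: 0.121
finger_force: 39.5
```

```bash
python3 - <<'E'
from h import *
a=ctrl.read_camera("side")
cv2.imwrite("pics/s11.png",cv2.resize(a[120:210,260:380],(800,600),interpolation=2)[:,:,::-1])
E
```

```text
(no output)
```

View pics/s11.png

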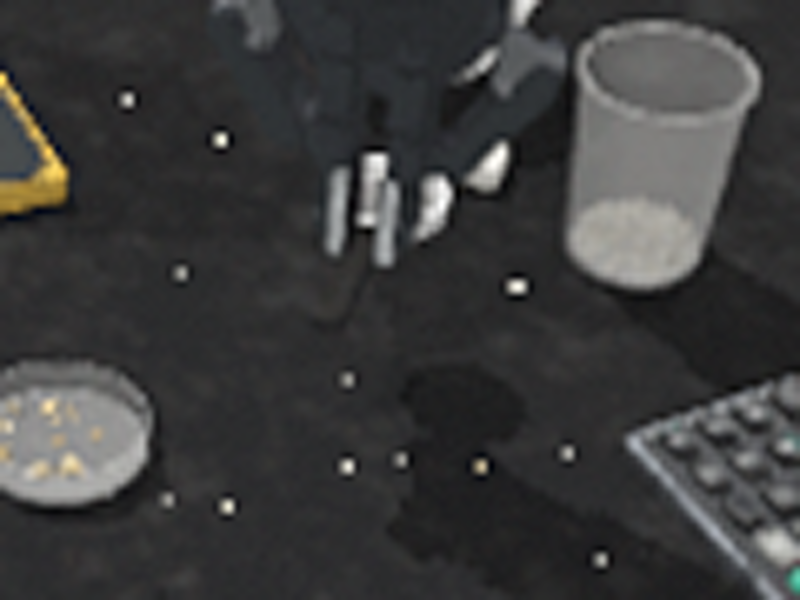

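The handle is held (opening 10 mm) and lifted, with the ring visible behind the right finger at (435,205).

Emit:
apply_moves:
  series:
    - [-0.02,0.03,0.02,0,0,0.2]
    - [-0.05,0.09,0.02,0,0,0.4]
    - [-0.09,0.15,0.02,0,0,0.6]
    - [-0.13,0.21,0.02,0,0,0.8]
    - [-0.164,0.26,0.02,0,0,0.933]
    - [-0.164,0.277,0,0,0,0.933]
    - [-0.164,0.277,-0.025,0,0,0.933]
    - [-0.164,0.277,-0.025,0,0,0.933]
    - [-0.164,0.277,-0.025,0,0,0.933]

```text
time: 32.9
eef_pos: [0.5566, 0.3024, 0.0569]
tcp_rot: [0.67, 0.742, -0.0, -0.0]
contact_force: [1.0, -0.1, 0.7]
opening: 0.121
finger_force: 39.5
```

```bash
python3 - <<'E'
from h import *
a=ctrl.read_camera("side"); ctrl.read_camera("top")
for cam in("side","top"):
    for r in ctrl.silhouettes("lens_mid",cam)[:2]:
        w=(contour_at(cam,r['pixels'],.038)*1000).astype(np.float32); print(cam,r['p'],r['pixels'].sum(),np.array(r['xy'])*[512,384],cv2.minAreaRect(w))
g=a.min(2).astype(int)
for z in(.034,.042):  # white-ring pixels above the tray area
    m=np.zeros(g.shape,bool); m[90:160,225:275]=(g>140)[90:160,225:275]
    for b in blobs(m,4): print(b[0],b[1],at("side",b[0],z))
cv2.imwrite("pics/keep.png",a[:,:,::-1])
E
```

```text
top 0.58 65 [144.896  176.1024] ((558.2553100585938, 272.9304504394531), (7.124847412109375, 42.43659973144531), 1.258020043373108)
[235.90322581 121.25806452] 31 [0.53852339 0.34641079]
[243.8 117.4] 5 [0.56617777 0.36202863]
[242.  123.5] 4 [0.55375182 0.32919711]
[235.90322581 121.25806452] 31 [0.53642491 0.33336902]
[243.8 117.4] 5 [0.56370561 0.34877582]
[242.  123.5] 4 [0.55144756 0.31638795]
```

The top silhouette puts the handle end at y≈0.252 against the wanted 0.256, with x as wanted. I'll shift +3 mm in y and lower.

Emit:
apply_moves:
  series:
    - [-0.001,0.004,-0.01,0,0,0]
    - [-0.001,0.004,-0.02,0,0,0]
    - [-0.001,0.004,-0.028,0,0,0]
    - [-0.001,0.004,-0.034,0,0,0]
    - [-0.001,0.004,-0.039,0,0,0]
    - [-0.001,0.004,-0.039,0,0,0]
    - [-0.001,0.004,-0.039,0,0,0]

```text
time: 33.98
eef_pos: [0.5555, 0.307, 0.0267]
tcp_rot: [0.669, 0.743, 0.0, 0.0]
contact_force: [-0.3, 0.0, 1.2]
opening: 0.119
finger_force: 39.7
```

Emit:
apply_moves:
  series:
    - [0,0,0,0,0,0]
    - [0,0,0,0,0,0]
    - [0,0,0,0,0,0]
    - [0,0,0.01,0,0,0]
    - [0,0,0.04,0,0,0]
    - [0,0,0.1,0,0,0]
    - [0,0,0.17,0,0,0]
    - [0,-0.07,0.2,0,0,0]
    - [0,-0.14,0.2,0,0,0]
    - [0,-0.21,0.2,0,0,0]
    - [0,-0.28,0.2,0,0,0]
    - [0,-0.35,0.2,0,0,0]
    - [0,-0.35,0.2,0,0,0]
    - [0,-0.35,0.2,0,0,0]
  jaw: 0.4

```text
time: 35.72
eef_pos: [0.5552, 0.0272, 0.1868]
tcp_rot: [0.67, 0.743, 0.0, 0.0]
contact_force: [0.2, 0.6, -0.1]
opening: 0.402
finger_force: 0.0
```

```bash
python3 - <<'E'
from h import *
a=ctrl.read_camera("side");b=ctrl.read_camera("top")
cv2.imwrite("pics/s12.png",np.hstack([cv2.resize(a[80:170,180:290],(400,327),interpolation=2),cv2.resize(b[150:260,75:185],(400,400),interpolation=2)[:327]])[:,:,::-1])
for t,z in(("lens_mid",.009),("counter_mid",.014),("vial_red_mid",.043),("vial_white_mid",.039),("dish_clear_mid",.007)):
    for r in ctrl.silhouettes(t,"top")[:2]: print(t,round(r['p'],2),cv2.minAreaRect((contour_at("top",r['pixels'],z)*1000).astype(np.float32)))
E
```

```text
lens_mid 0.74 ((551.510009765625, 306.65936279296875), (43.78331756591797, 106.34886932373047), 1.244658350944519)
vial_red_mid 0.67 ((379.8109130859375, -158.3911590576172), (31.49018669128418, 38.40015411376953), 0.43650004267692566)
vial_red_mid 0.54 ((457.6016540527344, 246.4201202392578), (29.98626708984375, 44.38785934448242), 1.335607647895813)
```

View pics/s12.png

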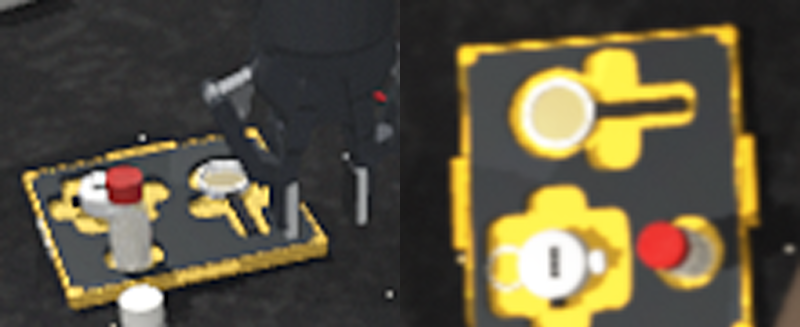

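The lens lies in its keyhole with floor showing all round ring and handle. The counter and red vial sit in their cut-outs. Handing in.

```bash
python3 -c "
from plant import ctrl
print(ctrl.sign_off())"
```

```text
the job is handed in; nothing more can be done
None
```

Both kits are made up and the job is handed in at about 36 s of the 115 s limit. In the camera checks all five items lay in their own cut-outs; the hand-in returned no verdict. I did not re-measure the white vial and clear dish at the end.

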